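# Carry the spring-footed tilt tester to the read-out dock

## Task

Take the tilt tester by its black grip, lift it about 10 cm straight up out of the dock it stands in, and keep its tall springy mast upright in free air for at least 6 seconds by rolling the carrier against every lean, while you carry it to the other dock, the empty one. There set it down gently so that the plate stands squarely on the shelf in the same way round and the brass bob hangs in the slot between the white cheeks, and let go. The mast is too top-heavy for its spring and tips over by itself if it is not steadied: never let it tip over (a lean of 15 degrees is too much), and leave everything else on the bench where it is.

Things in the scene. Friction and masses are not known exactly. Their poses are not given: they have to be found in the camera images.
- carrier: the tilt tester's carrier: aluminium plate 225 (x) x 70 (y) x 12 mm; black upright grip bar on its middle; grey battery box, top 48 mm above the plate's underside, at x = -126 to -74 mm; mast on a pin off its +x end. Origin: underside of the plate, below the grip. x points to the mast, z up. Nominal mass 0.48 kg; with the mast its balance point lies 12 mm from the grip towards the mast.
- carrier_grip (a point): middle of the grip bar (70 mm along x, 20 mm across y, top 72 mm above the carrier's underside), 55 mm above the carrier's underside: pinch here across y. Axes as the carrier.
- mast (a joint): lean of the mast relative to the carrier (rad), about the carrier's +x axis: positive leans the head to the carrier's -y. Stops at +-0.35. Centring spring 0.070 N m/rad towards 0, damping 0.003 N m s/rad. Top-heavy: falls over with the carrier level, time constant about 0.6 s; rolling the carrier about x steers it through the spring. Docked it rests on a cheek, up to 0.04 off.
- mast_pivot (a point): pivot of the mast, its axis along the carrier's x: 120 mm along x and 32 mm above the carrier's origin. Nominal mast: 0.352 kg, inertia about the pivot 0.0070 kg m2, mass times height of its centre of mass above the pivot 0.0090 kg m (gravity tips it with 0.088 N m per rad of lean from vertical). Its mass varies by up to 6 percent. Axes as the carrier.
- mast_head (a point): centre of the white box (40 x 70 x 26 mm, green board on top) on top of the mast, 198 mm above the pivot, with the mast's axes (z along the mast).
- mast_bob (a point): centre of the brass bob (30 mm across, 40 mm high, axis along the mast), 90 mm below the pivot; its foot hangs 78 mm below the carrier's underside.
- loading_dock: fixed dock: flat shelf 190 x 70 mm, top 90 mm above the table, for the carrier's plate; and 120 mm along +x from the origin two white cheeks that keep the bob from swinging in y: slot 38 mm wide (bob 30) up to 45 mm height, flaring to about 66 mm wide at 73 mm. Origin: on the table under the seat. The tester stands in this one at the start.
- loading_dock_seat (a point): point on the loading dock's shelf, 90 mm above the table, where the carrier's origin stands at the start; the dock's axes.
- readout_dock: fixed dock: flat shelf 190 x 70 mm, top 90 mm above the table, for the carrier's plate; and 120 mm along +x from the origin two white cheeks that keep the bob from swinging in y: slot 38 mm wide (bob 30) up to 45 mm height, flaring to about 66 mm wide at 73 mm. Origin: on the table under the seat. Black read-out box at its -x end. Empty at the start.
- readout_dock_seat (a point): point on the read-out dock's shelf where the carrier's origin shall stand, 90 mm above the table, with the dock's axes.
- housing_a: open white plastic housing 80 x 55 x 22 mm with a green board in it, lying between the docks (leave alone)
- housing_b: open white plastic housing 80 x 55 x 22 mm, empty, lying beyond the middle (leave alone)
- cutters: side cutters with yellow handles, 135 mm long, 14 mm high, lying between the docks (leave alone)
- solder_reel: grey solder reel, 56 mm across, 42 mm high, standing at the right (leave alone)
- screwdriver: screwdriver lying at the left (leave alone)
- antenna: black stub antenna with a brass foot, 105 mm long, 12 mm high, lying at the far left (leave alone)
- housing_c: open white plastic housing 80 x 55 x 22 mm with a green board, at the far right (leave alone)

How it is judged:
By the outcome, as a careful person would: the job done as asked, in the order asked, and still so for the second after the job is handed in, with the robot touching nothing.
It also fails if it takes over 58 s, if anything falls off the work surface, if the arm or the gripper's body presses on something with over 40 N, if the wrist force passes 120 N, or if a joint passes its speed limit or range.

## Robot

A 6-joint arm with a two-finger parallel gripper is mounted at the origin on the work surface. World frame = base frame: x ahead of the robot, y to its left, z up, the work surface at z = 0. Lengths are in m, angles in rad, forces in N, time in s.
With the tool pointing down it reaches from about 0.35 to 0.775 m from the base axis. Payload 7.3 kg.
Tool frame: the origin (TCP) lies between the finger pads; the fingertips stand 14 mm ahead of it and the grasp point (between the pads) lies 5 mm behind it; z points along the fingers, y is the line along which they close (so a half turn about z gives the same grasp; the last joint's range is limited). The gripper opens to 92 mm and grips with 3 to 60 N. Pads are 19 mm wide; open, the fingers measure 130 mm over their backs; the gripper's body (75 mm by 190 mm) begins 47 mm behind the grasp point.
Start: joints at [-1.485, 0.342, 1.524, -0, 1.275, -0.146], TCP at [0.121, -0.511, 0.241] pointing down, gripper open.
Joint ranges: [-2.53, 2.53], [-0.77, 2.02], [0.04, 2.7], [-1, 4.14], [0.28, 2.66], [-3.11, 3.11]. Speed limits (rad/s): [2.57, 2.57, 3.14, 3.14, 3.14, 3.14].

## Interface

Orientations are given as [roll, pitch, yaw] about the fixed x, y, z axes, in that order (R = Rz(yaw) Ry(pitch) Rx(roll)).
In Python, from cell import robot, eyes gives the robot as it stands. The module is installed in compiled form; this text tells all that it offers.
- The arm moves only by the shell command python3 -m handwheel 'ROWS' [FORCE]. ROWS is JSON, one flat list of numbers, 5 for each row, row after row: the shift along the world's x, y, z in mm, then the turn about the world's z in rad, then the opening, from 0 (shut) to 1 (fully open). In form: [x, y, z, spin, jaw, x, y, z, spin, jaw, ...]. A call has 1 to 8 rows; each row shifts and turns the commanded pose from where the row before left it; what a row does not reach is not made up. A row lasts 1/10 s, in which the tool goes at most 50 mm and 8.59 degrees, less where a joint would pass 70% of its speed; a pose out of reach is approached as far as the arm can. A call with a gripper value outside its range is refused whole. The fingers move at their own pace and stop on an object; FORCE is the grip in N (left out, the last holds). Time passes only in rows, so rows that do not move let the fingers close. It gives the time, the measured TCP pose, the force, the opening and the grip force at its end, in the units of the state.
- robot.observe(): the state, without advancing time (a new reading comes with each control period).
- eyes.read_camera(name): name is "scene" or "top" or "wrist"; returns (picture, depth): 384x512x3 uint8, blue, green, red; 384x512 float32, m along the optical axis (not along the pixel's ray), 0 where there is no reading.
- eyes.calibration(name): a dict with "fx", "fy", "cx", "cy" (pixels), "world_to_cam" (4x4, takes a point from world to camera coordinates). Camera axes: x right, y down, z forward; pixel columns grow to the right and rows downward; lengths in m; the calibration is good to about 2 mm. A picture is of the moment at which its call begins: read the wrist's pose just before it. calibration takes no time and is no camera call; for the wrist camera it gives the pose at the moment of the call.
- robot.hand_in(): hands the job in; it is judged then, once.
The state is a dict: "time": time; "qpos": joint angles; "qvel": joint speeds; "joint_efforts": joint torques, N m; "tool_pos": TCP position; "tool_rot": TCP orientation; "contact_force": force on the tool from outside, world axes, zero at the start; "torque": the same for the moment, N m; "opening": finger opening in m; "grip_force": force on a finger pad.
Only numpy, scipy, OpenCV 4.12 (cv2) and the standard library are available. Lean on these libraries where they do the work, as an engineer would, in place of code of your own. Each camera call takes 0.05 s, during which the arm holds its last target. There are 200 camera calls.

## Working session

There is one attempt and no reset: what is moved stays moved. The work goes in short steps, Python scripts to look and compute and a shell command to move; the robot and the scene stay as the last step left them, time stands still between calls to the robot, and variables do not carry over. Pictures are saved under pics/ and viewed, at most 10 in all, crops included, and the job is handed in when it is done.

```bash
mkdir -p pics; cat > h.py <<'E'
import numpy as np, cv2
from cell import robot, eyes
def cam(n):
    c=eyes.calibration(n); im,d=eyes.read_camera(n); return im,d,c
def cloud(d,c):
    v,u=np.mgrid[:384,:512]; T=np.linalg.inv(c["world_to_cam"])
    P=np.stack([(u-c["cx"])*d/c["fx"],(v-c["cy"])*d/c["fy"],d],-1)
    return P@T[:3,:3].T+T[:3,3]
E
python3 - <<'E'
from h import *
s=robot.observe(); print({k:np.round(v,3).tolist() for k,v in s.items()})
for n in("scene","top"):
    im,d,c=cam(n); cv2.imwrite(f"pics/{n}0.png",im); np.savez(f"{n}0.npz",im=im,d=d,T=c["world_to_cam"],k=[c[x] for x in("fx","fy","cx","cy")])
    print(n,c["fx"],np.round(np.linalg.inv(c["world_to_cam"]),3).tolist())
E
```

```text
{'time': 0.0, 'qpos': [-1.485, 0.343, 1.525, -0.0, 1.275, -0.146], 'qvel': [-0.0, 0.0, 0.002, 0.0, -0.0, 0.0], 'joint_efforts': [0.0, -43.125, -24.422, 0.072, 0.056, -0.0], 'tool_pos': [0.121, -0.511, 0.24], 'tool_rot': [-3.14, -0.0, 0.232], 'contact_force': [0.34, -0.191, 0.11], 'torque': [0.016, -0.005, 0.011], 'grip_force': 0.0, 'opening': 0.092}
scene 490.0740263911126 [[-0.604, 0.494, -0.626, 1.477], [0.797, 0.363, -0.483, 0.665], [-0.011, -0.79, -0.613, 1.038], [0.0, 0.0, 0.0, 1.0]]
top 462.46294193036493 [[0.005, -0.984, 0.176, 0.312], [-1.0, -0.003, 0.014, 0.003], [-0.013, -0.176, -0.984, 1.854], [0.0, 0.0, 0.0, 1.0]]
```

View pics/scene0.png

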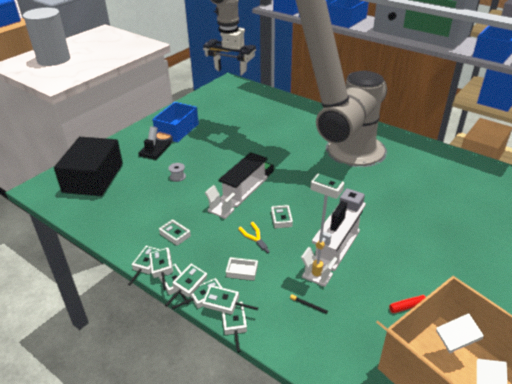

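View pics/top0.png

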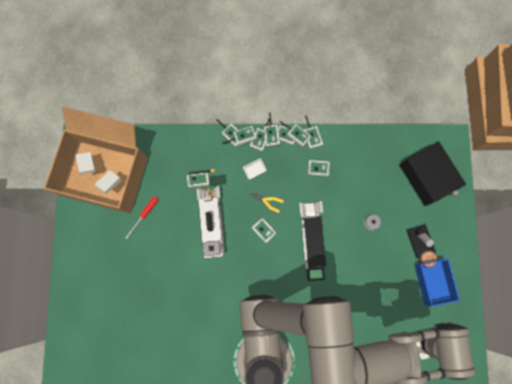

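```bash
cat > m.py <<'E'
from h import *
def rect(P,m):
    q=P[m][:,:2]; (c,wh,a)=cv2.minAreaRect((q*1000).astype(np.float32)); return np.round(c,1),np.round(wh,1),round(a,1),m.sum(),np.round(np.median(P[m],0)*1000,1)
for n in("top","scene"):
    z=np.load(n+"0.npz"); k=z["k"]; c=dict(fx=k[0],fy=k[1],cx=k[2],cy=k[3],world_to_cam=z["T"]); P=cloud(z["d"],c)
    X,Y,Z=np.moveaxis(P,-1,0); hsv=cv2.cvtColor(z["im"],cv2.COLOR_BGR2HSV)
    L=(X>.3)&(X<.85)&(Y>.1)&(Y<.35); R=(X>.25)&(X<.85)&(Y<-.1)&(Y>-.32)
    for name,reg in(("L",L),("R",R)):
        h,e=np.histogram(Z[reg],bins=np.arange(-.01,.4,.01)); print(n,name,[(round(a*1000),b) for a,b in zip(e,h) if b>3])
    for name,reg,a,b in(("head",L,.30,.36),("grip",L,.15,.175),("batt",L,.13,.148),("plate",L,.094,.11),("shelfR",R,.08,.1),("boxR",R,.1,.2),("cheekR",R,.055,.08)):
        m=reg&(Z>a)&(Z<b)
        if m.sum()>5: print(n,name,*rect(P,m))
E
python3 m.py
```

```text
top L [(-10, np.int64(2588)), (0, np.int64(3704)), (10, np.int64(293)), (20, np.int64(12)), (30, np.int64(12)), (40, np.int64(22)), (50, np.int64(43)), (60, np.int64(37)), (70, np.int64(55)), (80, np.int64(14)), (90, np.int64(168)), (100, np.int64(489)), (110, np.int64(53)), (120, np.int64(32)), (130, np.int64(169)), (140, np.int64(112)), (150, np.int64(32)), (160, np.int64(76)), (170, np.int64(4)), (310, np.int64(12)), (320, np.int64(31)), (330, np.int64(209)), (340, np.int64(18))]
top R [(-10, np.int64(2874)), (0, np.int64(3303)), (10, np.int64(393)), (20, np.int64(206)), (30, np.int64(147)), (40, np.int64(32)), (50, np.int64(35)), (60, np.int64(49)), (70, np.int64(54)), (80, np.int64(455)), (90, np.int64(464)), (100, np.int64(9))]
top head [638.9 229.5] [41.4 71.7] 5.6 270 [637.2 228.6 334.2]
top grip [534.5 213. ] [211.1  20.6] 5.9 111 [520.8 210.6 162.8]
top batt [520.  202.7] [252.5  59.9] 1.8 276 [426.7 205.6 138.5]
top plate [502.9 209.8] [224.5  71. ] 6.3 641 [520.7 204.2 103.3]
top shelfR [ 477.9 -181.1] [244.8  81.7] 3.1 919 [ 450.3 -186.3   90.1]
top boxR [ 447.9 -189.8] 
[... 812 characters left out ...]
)), (320, np.int64(99)), (330, np.int64(328))]
scene R [(-10, np.int64(1728)), (0, np.int64(3371)), (10, np.int64(724)), (20, np.int64(285)), (30, np.int64(161)), (40, np.int64(130)), (50, np.int64(114)), (60, np.int64(95)), (70, np.int64(85)), (80, np.int64(348)), (90, np.int64(445))]
scene head [641.5 227.2] [43.4 70.2] 5.5 541 [653.4 231.6 332.9]
scene grip [566.3 214.9] [161.2  20.6] 7.7 184 [535.1 213.1 162. ]
scene batt [519.5 209.9] [256.5  59.6] 7.1 408 [441.9 211.6 138.2]
scene plate [519.3 208.8] [254.7  71.4] 6.7 736 [540.6 226.4 102.7]
scene shelfR [ 459.9 -190. ] [215.4  76. ] 4.5 793 [ 461.  -186.2   90.3]
scene cheekR [ 603. -180.] [ 89.1 481.6] 86.8 233 [ 574.5 -179.7   66.5]
```

```bash
python3 -m handwheel '[30,28,25,-0.015,1,30,30,25,-0.015,1,30,30,25,-0.015,1,30,30,25,-0.015,1,30,30,25,-0.015,1,30,30,25,-0.015,1,30,30,0,-0.015,1,30,30,0,-0.015,1]'; python3 -m handwheel '[30,30,0,0,1,30,30,0,0,1,10,22,0,0,1,0,0,0,0,1,0,0,0,0,1]'
python3 - <<'E'
from h import *
im,d,c=cam("wrist"); cv2.imwrite("pics/w1.png",im); np.savez("w1.npz",im=im,d=d,T=c["world_to_cam"],k=[c[x] for x in("fx","fy","cx","cy")])
print(np.round(np.linalg.inv(c["world_to_cam"]),3).tolist(),c["fx"],robot.observe()["tool_pos"],robot.observe()["tool_rot"])
E
```

```text
time: 0.9
tool_pos: [0.3617, -0.2716, 0.3914]
tool_rot: [3.14, -0.001, 0.111]
contact_force: [0.2, -0.7, -0.8]
opening: 0.0916
grip_force: 0.0
time: 1.4
tool_pos: [0.4305, -0.1909, 0.3905]
tool_rot: [3.141, 0.001, 0.113]
contact_force: [-0.0, -0.6, 0.3]
opening: 0.0919
grip_force: 0.0
[[0.112, -0.961, -0.254, 0.497], [-0.994, -0.109, -0.029, -0.183], [0.001, 0.255, -0.967, 0.534], [0.0, 0.0, 0.0, 1.0]] 276.91371352674054 [ 0.43024834 -0.19147811  0.39052671] [3.14136243e+00 7.41478362e-04 1.11684858e-01]
```

View pics/w1.png

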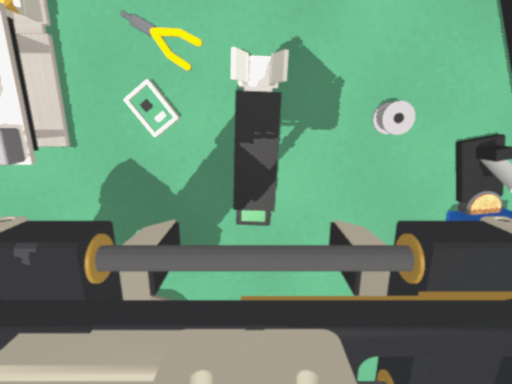

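```bash
cat > m2.py <<'E'
from h import *
for n in("w1","top0","scene0"):
    z=np.load(n+".npz"); k=z["k"]; c=dict(fx=k[0],fy=k[1],cx=k[2],cy=k[3],world_to_cam=z["T"]); P=cloud(z["d"],c)
    X,Y,Z=np.moveaxis(P,-1,0); V=z["im"].max(-1)
    R=(X>.3)&(X<.7)&(Y<-.12)&(Y>-.25)
    m=(R&(Z>.075)&(Z<.105)&(V<70)).astype(np.uint8)
    nc,l,st,ce=cv2.connectedComponentsWithStats(m); b=1+np.argmax(st[1:,4]); m=l==b
    q=P[m]; print(n,"shelf",cv2.minAreaRect((q[:,:2]*1000).astype(np.float32)),m.sum(),np.median(q,0))
    # side edges per x-bin -> centreline
    cl=[]
    for x in np.arange(.39,.56,.01):
        y=q[abs(q[:,0]-x)<.006,1]
        if len(y)>8: cl.append((x,(y.min()+y.max())/2,y.max()-y.min()))
    cl=np.array(cl); p=np.polyfit(cl[:,0],cl[:,1],1); print("  centreline slope",p[0],"y@.46",np.polyval(p,.46),"w",np.median(cl[:,2]))
    w=R&(V>130)&(Z>.045)&(Z<.085)&(X>.55)
    if w.sum()>20:
        q2=P[w]; print("  cheeks",cv2.minAreaRect((q2[:,:2]*1000).astype(np.float32)),np.polyval(p,q2[:,0].mean()))
    h=(R&(X<.42)&(Z>.02)&(Z<.075)); 
E
python3 m2.py
```

```text
w1 shelf ((447.71112060546875, -191.19935607910156), (187.2537384033203, 67.28939056396484), 4.035614013671875) 3781 [ 0.47518376 -0.1842977   0.09012714]
  centreline slope 0.041018064796017654 y@.46 -0.1872244487716803 w 0.06614797570263085
  cheeks ((582.3327026367188, -181.57766723632812), (44.288658142089844, 86.34342956542969), 4.30126953125) -0.18221434315227233
top0 shelf ((448.3099670410156, -189.522705078125), (185.0321044921875, 66.34413146972656), 3.804133653640747) 790 [ 0.44323805 -0.18933964  0.0901886 ]
  centreline slope 0.08333604088646189 y@.46 -0.18813224139736898 w 0.05819529947050103
  cheeks ((584.0681762695312, -176.6361083984375), (44.173831939697266, 85.90218353271484), 3.852285385131836) -0.17774212412769763
scene0 shelf ((450.8866271972656, -188.9770965576172), (197.51979064941406, 72.63198852539062), 4.539196014404297) 744 [ 0.45778659 -0.18630326  0.09050931]
  centreline slope 0.08370912250686235 y@.46 -0.1881247005603543 w 0.06789567587040646
  cheeks ((586.3029174804688, -179.7069549560547), (49.83135223388672, 89.83519744873047), 5.404114723205566) -0.17726693375396213
```

```bash
python3 -m handwheel '[10,45,0,0,1,10,45,0,0,1,10,45,0,0,1,10,45,0,0,1,10,45,0,0,1,10,45,0,0,1,0,45,0,0,1,0,42,0,0,1]'; python3 -m handwheel '[0,0,0,0,1,0,0,0,0,1]'
python3 - <<'E'
from h import *
im,d,c=cam("wrist"); cv2.imwrite("pics/w2.png",im); np.savez("w2.npz",im=im,d=d,T=c["world_to_cam"],k=[c[x] for x in("fx","fy","cx","cy")])
E
```

```text
time: 2.25
tool_pos: [0.4909, 0.1664, 0.3905]
tool_rot: [3.141, 0.0, 0.11]
contact_force: [-0.2, -0.3, 0.1]
opening: 0.092
grip_force: 0.0
time: 2.45
tool_pos: [0.4908, 0.1654, 0.3905]
tool_rot: [3.141, 0.001, 0.112]
contact_force: [0.8, -0.1, -0.7]
opening: 0.0913
grip_force: 0.0
```

View pics/w2.png

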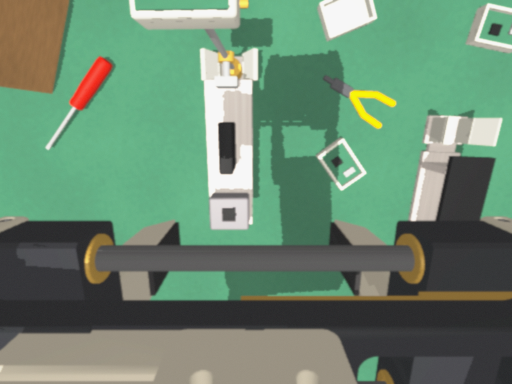

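```bash
cat > m3.py <<'E'
from h import *
from scipy.optimize import least_squares
def load(n):
    z=np.load(n+".npz"); k=z["k"]; c=dict(fx=k[0],fy=k[1],cx=k[2],cy=k[3],world_to_cam=z["T"]); return z["im"],z["d"],c
def onplane(uv,c,h):
    T=np.linalg.inv(c["world_to_cam"]); r=np.c_[(uv[:,0]-c["cx"])/c["fx"],(uv[:,1]-c["cy"])/c["fy"],np.ones(len(uv))]@T[:3,:3].T
    return (T[:3,3]+r*((h-T[2,3])/r[:,2])[:,None])[:,:2]
def fit(m,c,h,p0,L,W):
    nc,l,st,ce=cv2.connectedComponentsWithStats(m.astype(np.uint8)); b=1+np.argmax(st[1:,4])
    ct=max(cv2.findContours((l==b).astype(np.uint8),cv2.RETR_EXTERNAL,cv2.CHAIN_APPROX_NONE)[0],key=len)[:,0]
    q=onplane(ct.astype(float),c,h)
    def f(p):
        d=q-p[:2]; a=d@[np.cos(p[2]),np.sin(p[2])]; b=d@[-np.sin(p[2]),np.cos(p[2])]
        ex=abs(a)-p[3]/2; ey=abs(b)-p[4]/2; return np.where(ex>ey,ex,ey) if True else 0
    r=least_squares(f,[*p0,L,W],loss="soft_l1",f_scale=.001); return np.round(r.x,4),len(q),round(np.abs(f(r.x)).mean(),4)
if __name__=="__main__":
    for n in("w1","w2","top0","scene0"):
        im,d,c=load(n); P=cloud(d,c); X,Y,Z=np.moveaxis(P,-1,0); V=im.max(-1).astype(int); S=V-im.min(-1)
        R=(X>.3)&(X<.7)&(Y<-.12)&(Y>-.25)
        if n!="w2": print(n,"shelfR",*fit(R&(Z>.075)&(Z<.105)&(V<70),c,.09,(.455,-.188,.08),.19,.07))
        if n!="w1":
            g=(X>.45)&(X<.6)&(Y>.15)&(Y<.27)
            print(n,"grip",*fit(g&(Z>.150)&(Z<.18)&(V<90),c,.162,(.53,.212,.1),.07,.02))
            b=(X>.38)&(X<.48)&(Y>.15)&(Y<.27); print(n,"batt",*fit(b&(Z>.127)&(Z<.15),c,.138,(.43,.205,.1),.052,.06))
            p=(X>.38)&(X<.66)&(Y>.15)&(Y<.27); print(n,"plate",*fit(p&(Z>.096)&(Z<.2),c,.102,(.52,.21,.1),.225,.07))
E
python3 m3.py
```

```text
w1 shelfR [ 0.4525 -0.19    0.0583  0.1757  0.0629] 349 0.0055
w2 grip [0.5196 0.2058 0.1104 0.0645 0.0175] 120 0.0003
w2 batt [0.4212 0.1959 0.1081 0.0523 0.0576] 137 0.0001
w2 plate [0.5108 0.206  0.1134 0.2613 0.068 ] 467 0.0039
top0 shelfR [ 0.4474 -0.189   0.0856  0.1797  0.0579] 126 0.0013
top0 grip [0.517  0.2073 0.1171 0.0603 0.0111] 38 0.001
top0 batt [0.4208 0.1999 0.1267 0.0494 0.0565] 55 0.001
top0 plate [0.5151 0.211  0.1146 0.2456 0.0658] 171 0.0035
scene0 shelfR [ 0.4532 -0.1876  0.0737  0.192   0.0691] 100 0.0011
scene0 grip [0.5271 0.2118 0.1649 0.079  0.0194] 47 0.001
scene0 batt [0.4275 0.2002 0.104  0.059  0.0597] 59 0.0012
scene0 plate [0.2017 0.1687 0.1251 0.8597 0.0687] 163 0.0053
```

```bash
cat > m4.py <<'E'
from m3 import *
def prof(q,o,yaw,ax):
    return
for n,reg in(("w1","R"),("w2","L"),("w2","R"),("top0","R"),("top0","L"),("scene0","R"),("scene0","L")):
    im,d,c=load(n); P=cloud(d,c); X,Y,Z=np.moveaxis(P,-1,0); V=im.max(-1).astype(int); S=V-im.min(-1)
    y0=-.18 if reg=="R" else .219; x0=.583 if reg=="R" else .639
    m=(abs(X-x0)<.045)&(abs(Y-y0)<.06)&(Z>.045)&(Z<.082)&(S<40)&(V>110)
    m=cv2.morphologyEx(m.astype(np.uint8),cv2.MORPH_OPEN,np.ones((2,2),np.uint8))>0
    q=P[m]; t=q[q[:,2]>.062]
    print(n,reg,"n",m.sum(),"rect",[np.round(v,1) for v in cv2.minAreaRect((q[:,:2]*1000).astype(np.float32))],"x5/95",np.round(np.percentile(q[:,0],[3,97]),4),"y",np.round(np.percentile(q[:,1],[2,98]),4), "inner top y",np.round([t[t[:,1]<y0,1].max() if (t[:,1]<y0).any() else 0,t[t[:,1]>y0,1].min() if (t[:,1]>y0).any() else 0],4))
im,d,c=load("w1");P=cloud(d,c); X,Y,Z=np.moveaxis(P,-1,0); V=im.max(-1).astype(int)
for th in(35,50):
  for zl in(.083,.087):
    m=(X>.3)&(X<.56)&(Y<-.13)&(Y>-.25)&(Z>zl)&(Z<.096)&(V<th)
    m=cv2.morphologyEx(m.astype(np.uint8),cv2.MORPH_CLOSE,np.ones((5,5),np.uint8)); print(th,zl,m.sum(),*fit(m,c,.09,(.45,-.19,.075),.19,.07))
cv2.imwrite("pics/c1.png",np.hstack([cv2.resize(im[30:235,200:320],None,fx=2.8,fy=2.8),cv2.resize(np.dstack([m*255]*3)[30:235,200:320],None,fx=2.8,fy=2.8)]))
E
python3 m4.py
```

```text
w1 R n 968 rect [array([ 556.5, -192.9]), array([109.2, 106.4]), np.float64(14.6)] x5/95 [0.5589 0.6033] y [-0.2314 -0.1414] inner top y [-0.183  -0.1535]
w2 L n 919 rect [array([617.9, 222.8]), array([121.1,  98.1]), np.float64(0.4)] x5/95 [0.6134 0.6598] y [0.176  0.2609] inner top y [0.2177 0.226 ]
w2 R n 957 rect [array([571. , -58.8]), array([ 50.4, 464.8]), np.float64(4.3)] x5/95 [0.5614 0.604 ] y [-0.2885 -0.139 ] inner top y [-0.2081 -0.1463]
top0 R n 124 rect [array([482.5, -90.6]), array([ 86.3, 378.6]), np.float64(48.4)] x5/95 [0.5617 0.6037] y [-0.2307 -0.1373] inner top y [-0.2029 -0.1483]
top0 L n 117 rect [array([631.6, 227.4]), array([56. , 92.1]), np.float64(6.2)] x5/95 [0.6083 0.659 ] y [0.184 0.263] inner top y [0.1972 0.2304]
scene0 R n 187 rect [array([999.3, 185.9]), array([1349.5,   88.8]), np.float64(41.3)] x5/95 [0.5232 0.6098] y [-0.2239 -0.1363] inner top y [-0.2032 -0.1445]
scene0 L n 265 rect [array([608.1, 213.4]), array([132.5,  86.4]), np.float64(18.9)] x5/95 [0.5791 0.6659] y [0.1839 0.2637] inner top y [0.1964 0.2212]Traceback (most recent call last):
  File "m4.py", line 15, in <module>
    m=cv2.morphologyEx(m.astype(np.uint8),cv2.MORPH_CLOSE,np.ones((5,5),np.uint8)); print(th,zl,m.sum(),*fit(m,c,.09,(.45,-.19,.075),.19,.07))
                                                                                                         ~~~^^^^^^^^^^^^^^^^^^^^^^^^^^^^^^^^^
  File "m3.py", line 9, in fit
    nc,l,st,ce=cv2.connectedComponentsWithStats(m.astype(np.uint8)); b=1+np.argmax(st[1:,4])
                                                                         ~~~~~~~~~^^^^^^^^^^
    return _wrapfunc(a, 'argmax', axis=axis, out=out, **kwds)
    return bound(*args, **kwds)
ValueError: attempt to get argmax of an empty sequence
```

```bash
cat > m5.py <<'E'
from m3 import *
im,d,c=load("w1");P=cloud(d,c); X,Y,Z=np.moveaxis(P,-1,0); V=im.max(-1).astype(int); S=V-im.min(-1)
for th in(60,80):
    m=(X>.3)&(X<.56)&(Y<-.13)&(Y>-.25)&(Z>.075)&(Z<.105)&(V<th)&(S<30)
    m=cv2.morphologyEx(m.astype(np.uint8),cv2.MORPH_CLOSE,np.ones((7,7),np.uint8)); print(th,m.sum(),*fit(m,c,.09,(.45,-.19,.075),.19,.07))
out=[cv2.resize(im[30:235,200:320],None,fx=2,fy=2),cv2.resize(np.dstack([m*255]*3)[30:235,200:320],None,fx=2,fy=2)]
w=(V>120)&(S<50)&(X>.54)&(X<.62)&(Y<-.12)&(Y>-.25)&(Z>.03)&(Z<.085)
w=cv2.morphologyEx(w.astype(np.uint8),cv2.MORPH_OPEN,np.ones((3,3),np.uint8))
nc,l,st,ce=cv2.connectedComponentsWithStats(w)
for i in range(1,nc):
    if st[i,4]>60:
        q=P[l==i]; q=q[np.abs(q[:,2]-.06)<.03]; print(st[i],np.round(np.median(q,0),4),[np.round(v,1) for v in cv2.minAreaRect((np.array(q[:,:2])*1000).astype(np.float32))],q[:,2].min(),q[:,2].max())
out.append(cv2.resize(np.dstack([w*255]*3)[30:235,200:320],None,fx=2,fy=2)); cv2.imwrite("pics/c1.png",np.hstack(out))
# cross-section of Z along row through cheeks
for v in(60,70,80): print(v,[(round(1000*Y[v,u]),round(1000*Z[v,u])) for u in range(226,296,3)])
E
python3 m5.py
```

```text
60 3650 [ 0.452  -0.1898  0.065   0.1754  0.0611] 338 0.0055
80 4000 [ 0.4513 -0.1901  0.0622  0.1785  0.0644] 344 0.0055
[231  48  17  35 507] [ 0.5794 -0.1507  0.0651] [array([ 579.9, -150.4]), array([44.1, 24.1]), np.float64(4.9)] 0.03791916382157018 0.07781560668368814
[270  50  19  34 525] [ 0.5846 -0.2123  0.0644] [array([ 584.7, -212.6]), array([44.3, 24.1]), np.float64(4.4)] 0.03226426985695385 0.07737605660505076
60 [(-122, 2), (-127, 0), (-139, 73), (-144, 75), (-148, 70), (-152, 60), (-156, 52), (-161, 47), (-164, 9), (-170, 7), (-175, 7), (-180, 7), (-185, 9), (-190, 9), (-196, 7), (-200, 41), (-204, 52), (-208, 60), (-213, 66), (-217, 75), (-221, 73), (-233, -1), (-238, 0), (-243, -1)]
70 [(-123, -1), (-129, -1), (-141, 74), (-146, 77), (-150, 68), (-154, 61), (-158, 52), (-162, 45), (-166, 9), (-171, 8), (-177, 7), (-182, 9), (-187, 8), (-192, 8), (-198, 9), (-201, 45), (-206, 53), (-210, 61), (-214, 69), (-219, 74), (-223, 74), (-235, 0), (-240, 0), (-246, 1)]
80 [(-125, 0), (-130, -1), (-136, 0), (-141, 0), (-150, 59), (-155, 60), (-160, 52), (-164, 44), (-168, 8), (-173, 9), (-179, 7), (-184, 8), (-189, 6), (-194, 9), (-200, 6), (-203, 47), (-208, 55), (-212, 62), (-216, 70), (-221, 76), (-225, 74), (-237, 0), (-243, 0), (-248, 0)]
```

View pics/c1.png

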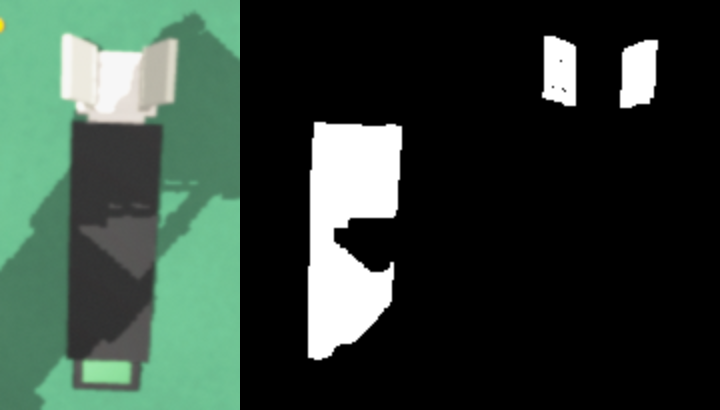

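```bash
python3 - <<'E'
from m3 import *
for n,reg in(("w1","R"),("top0","R"),("w2","R")):
    im,d,c=load(n);P=cloud(d,c); X,Y,Z=np.moveaxis(P,-1,0); S=im.max(-1).astype(int)-im.min(-1)
    m=(X>.3)&(X<.56)&(Y<-.13)&(Y>-.25)&(Z>.075)&(Z<.105)&(S<25)
    m=cv2.morphologyEx(m.astype(np.uint8),cv2.MORPH_OPEN,np.ones((3,3),np.uint8)); print(n,m.sum(),*fit(m,c,.09,(.45,-.19,.075),.19,.07))
im,d,c=load("w2");P=cloud(d,c); X,Y,Z=np.moveaxis(P,-1,0); V=im.max(-1).astype(int); S=V-im.min(-1)
for x0,y0 in((.639,.219),(.583,-.181)):
    w=(V>110)&(S<50)&(abs(X-x0)<.04)&(abs(Y-y0)<.06)&(Z>.03)&(Z<.085)
    w=cv2.morphologyEx(w.astype(np.uint8),cv2.MORPH_OPEN,np.ones((3,3),np.uint8))
    nc,l,st,ce=cv2.connectedComponentsWithStats(w)
    for i in range(1,nc):
        if st[i,4]>60:
            q=P[l==i]; q=q[np.abs(q[:,2]-.06)<.03]; print(st[i],np.round(np.median(q,0),4),[np.round(v,1) for v in cv2.minAreaRect((np.array(q[:,:2])*1000).astype(np.float32))])
# battery/head check, head from top & scene: rod slope
im,d,c=load("scene0");P=cloud(d,c); X,Y,Z=np.moveaxis(P,-1,0)
o=np.array([.520,.206]);yw=.110
lat=(X-o[0])*-np.sin(yw)+(Y-o[1])*np.cos(yw); al=(X-o[0])*np.cos(yw)+(Y-o[1])*np.sin(yw)
m=(Z>.17)&(Z<.305)&(abs(lat)<.03)&(abs(al-.12)<.03); print(m.sum(),np.polyfit(Z[m]-.122,lat[m],1),np.median(al[m]))
m=(Z>.33)&(Z<.342)&(abs(lat)<.07)&(abs(al-.12)<.05); print(lat[m].mean(),al[m].mean(),m.sum(),np.ptp(lat[m]),np.ptp(al[m]))
E
```

```text
w1 5091 [ 0.4485 -0.1912  0.0725  0.1867  0.067 ] 320 0.0005
top0 922 [ 0.4503 -0.1862  0.0762  0.1856  0.0668] 136 0.0013
w2 2878 [ 0.4561 -0.1869  0.0781  0.1711  0.0719] 216 0.0043
[201  49  20  31 509] [0.6355 0.2518 0.0657] [array([634.5, 251.2]), array([42.9, 24.4]), np.float64(8.3)]
[243  49  15  32 447] [0.642  0.1881 0.0675] [array([641.2, 189.1]), array([44.3, 22.8]), np.float64(6.4)]
[436 116  18  28 356] [ 0.5797 -0.1477  0.0562] [array([ 579.8, -146. ]), array([43.7, 17. ]), np.float64(3.5)]
[462 118  40  28 912] [ 0.5849 -0.209   0.0586] [array([ 584.5, -212.1]), array([43.8, 26.7]), np.float64(5.7)]
122 [0.02572826 0.00303744] 0.1238581483363766
0.008881599270575472 0.12591138350934022 331 0.06984922631540494 0.04349201614046559
```

```bash
python3 -m handwheel '[5,5,0,0.149,1,5,5,0,0.149,1,5,5,0,0.149,1,5,5,0,0.149,1,5,5,0,0.149,1,5,5,0,0.149,1,5,5,0,0.149,1,5,5,0,0.149,1]' >/dev/null; python3 -m handwheel '[0,0,0,0.149,1,0,0,0,0.149,1,0,0,0,0.149,1,0,0,0,0.149,1,0,0,0,0.149,1,0,0,0,0.149,1,0,0,0,0.149,1,0,0,0,0.149,1]'>/dev/null;  python3 -m handwheel '[0,0,-10,0.149,1,0,0,-10,0.149,1,0,0,-10,0.149,1,0,0,-10,0.149,1,0,0,-10,0.149,1,0,0,0,0,1,0,0,0,0,1]'
```

```text
time: 4.8
tool_pos: [0.5311, 0.2044, 0.3411]
tool_rot: [-3.142, 0.0, -3.049]
contact_force: [-0.0, -0.5, -0.5]
opening: 0.0919
grip_force: 0.0
```

```bash
python3 -m handwheel '[0.4,2.7,-30,0.017,1,0,0,-35,0,1,0,0,-35,0,1,0,0,-35,0,1,0,0,-30,0,1,0,0,-20,0,1,0,0,-10,0,1,0,0,-6,0,1]'; python3 -m handwheel '[0,0,0,0,1,0,0,0,0,1]'; python3 - <<'E'
from h import *
im,d,c=cam("scene"); np.savez("s1.npz",im=im,d=d,T=c["world_to_cam"],k=[c[x] for x in("fx","fy","cx","cy")]); a=im
im,d,c=cam("top"); np.savez("t1.npz",im=im,d=d,T=c["world_to_cam"],k=[c[x] for x in("fx","fy","cx","cy")])
cv2.imwrite("pics/c2.png",np.hstack([cv2.resize(a[150:300,260:400],(420,450)),cv2.resize(im[150:290,150:270],(380,450))]))
E
```

```text
time: 5.6
tool_pos: [0.5315, 0.2083, 0.1397]
tool_rot: [3.142, 0.0, -3.028]
contact_force: [-0.4, 0.1, 0.8]
opening: 0.0915
grip_force: 0.0
time: 5.8
tool_pos: [0.5318, 0.2088, 0.1409]
tool_rot: [3.141, 0.002, -3.026]
contact_force: [0.0, 0.1, 0.5]
opening: 0.0919
grip_force: 0.0
```

View pics/c2.png

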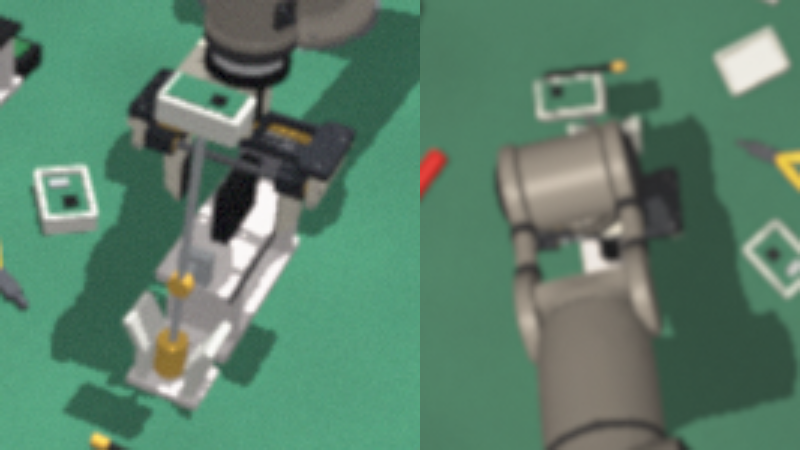

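```bash
cat > est.py <<'E'
import sys,json,os
from h import *
D,L2,C=.43,2.57,1.286; S=np.array
def look(bias=.0034):
    s=robot.observe(); tp=S(s["tool_pos"]); yw=s["tool_rot"][2]; yw=(yw+np.pi) if yw<0 else yw-np.pi
    im,d,c=cam("scene"); X,Y,Z=np.moveaxis(cloud(d,c),-1,0)
    ax=S([np.cos(yw),np.sin(yw)]); o=tp[:2]-.012*ax; up=tp[2]-.140
    al=(X-o[0])*ax[0]+(Y-o[1])*ax[1]; lat=-(X-o[0])*ax[1]+(Y-o[1])*ax[0]
    m=(Z-up>.328)&(Z-up<.346)&(abs(lat)<.1)&(abs(al-.12)<.05)
    (cx,cy),_,_=cv2.minAreaRect((np.c_[al[m],lat[m]]*1000).astype(np.float32))
    r=(Z-up>.18)&(Z-up<.30)&(abs(lat)<.05)&(abs(al-.122)<.025); rod=np.polyfit(Z[r],lat[r],1)[0] if r.sum()>30 else np.nan
    hl=lat[m].mean(); piv=o+.12*ax
    return s["time"],piv[1],(hl-bias)/.211,rod,cy/1000,m.sum(),tp,yw
def step(x,p0,p1,T):
    n=max(1,round(T/.01)); h=T/n
    for i in range(n):
        p=p0+(p1-p0)*(i+.5)/n; f=x[0]-C*p; x=S([x[0]+h*(x[1]-D*f),x[1]+h*L2*f,*x[2:]])
    return x
def mpc(x,p,goal,N,hold0=.05):
    def sim(u):
        y=step(x,p,p,hold0); q=p; ph=[]; pp=[]
        for k in range(N):
            y=step(y,q,q+u[k],.1); q+=u[k]
            if k%4==3: y=step(y,q,q,.05)
            ph.append(y[0]-C*q); pp.append(q)
        ph,pp=S(ph),S(pp); du=np.diff(np.r_[0,u])
        return np.r_[ph/.03,u/.03,du/.008,(pp-goal)/.15,(pp[-1]-goal)/.004,ph[-1]/.002,y[1]/.002],ph
    b,_=sim(np.zeros(N)); A=S([(sim(e)[0]-b) for e in np.eye(N)*1.]).T
    u=np.linalg.lstsq(A,-b,rcond=None)[0]; return u,sim(u)[1]
if __name__=="__main__":
    goal,N=float(sys.argv[1]),int(sys.argv[2])
    t,p,ph,rod,cy,n,tp,yw=look()
    st=json.load(open("st.json")) if os.path.exists("st.json") else None
    if st is None: x=S([C*p,0,0.]); x[0]+=ph; P=np.diag([.02,.06,.006])**2
    else:
        x,P=S(st["x"]),S(st["P"]); a,e,T=st["p"],p,t-st["t"]
        f=lambda x:step(x,e if False else a,e,T) if T<.12 else step(step(x,a,a,.05),a,e,T-.05)
        x0=f(x); F=S([f(x+v)-x0 for v in np.eye(3)]).T; x=x0; P=F@P@F.T+np.diag([.002**2,(.06**2)*T,(.001**2)])
    H=S([1,0,1.]); inn=ph-(H@x-C*p); K=P@H/(H@P@H+.004**2); x=x+K*inn; P=P-np.outer(K,H@P)
    json.dump(dict(x=x.tolist(),P=P.tolist(),p=p,t=t),open("st.json","w"))
    f=x[0]-C*p; print(f"t {t:.2f} pivy {p:.4f} tcp {np.round(tp,4)} yaw {yw:.4f} meas {ph:.4f} rod {rod:.4f} n {n} inn {inn:.4f} | phi {f:.4f} rate {x[1]-D*f:.4f} bias {x[2]:.4f}")
    u,pr=mpc(x,p,goal,N); print("dy mm",np.round(u[:10]*1000,1),"phi",np.round(pr[:12],3),"max",abs(pr).max().round(3))
E
python3 -m handwheel '[0,-1.5,0,0,0,0,0,0,0,0,0,0,0,0,0,0,0,0,0,0,0,0,0,0,0,0,0,0,0,0]' 50; python3 - <<'E'
from est import *
for i in range(3): print([np.round(v,4).tolist() for v in look()])
E
```

```text
time: 6.5
tool_pos: [0.531, 0.2072, 0.1397]
tool_rot: [3.142, -0.0, -3.025]
contact_force: [0.1, 0.2, 0.7]
opening: 0.0482
grip_force: 0.0
[6.5, 0.2198, 0.0349, 0.0338, 0.0096, 351, [0.531, 0.2072, 0.1397], 0.1163]
[6.55, 0.2198, 0.0383, 0.0387, 0.0098, 350, [0.531, 0.2072, 0.1397], 0.1162]
[6.6, 0.2198, 0.0358, 0.0355, 0.0103, 354, [0.531, 0.2072, 0.1397], 0.1163]
```

```bash
python3 -m handwheel '[0,0,0,0,0,0,0,0,0,0,0,0,0,0,0,0,0,0,0,0,0,0,0,0,0,0,0,0,0,0,0,0,0,0,0,0,0,0,0,0]' 50; python3 - <<'E'
from est import *
for i in range(3): print([np.round(v,4).tolist() for v in look()])
E
```

```text
time: 7.45
tool_pos: [0.531, 0.2074, 0.1398]
tool_rot: [3.141, 0.0, -3.025]
contact_force: [-0.7, 3.4, -0.1]
opening: 0.0201
grip_force: 50.0
[7.45, 0.22, -0.0252, -0.0285, -0.0045, 345, [0.531, 0.2074, 0.1398], 0.1163]
[7.5, 0.2199, -0.0222, -0.0287, -0.004, 345, [0.531, 0.2074, 0.1398], 0.1163]
[7.55, 0.2199, -0.0217, -0.0288, -0.0036, 343, [0.531, 0.2074, 0.1398], 0.1163]
```

```bash
python3 -m handwheel '[0,0,10,0,0,0,1.5,20,0,0,0,1,22,0,0,0,0,22,0,0,0,0,18,0,0,0,0,8,0,0]' 50; rm -f st.json; python3 est.py 0.222 25;  python3 est.py 0.222 25
```

```text
time: 8.2
tool_pos: [0.5313, 0.2089, 0.241]
tool_rot: [-3.14, 0.001, -3.026]
contact_force: [0.4, 0.2, -9.2]
opening: 0.0197
grip_force: 50.0
t 8.20 pivy 0.2214 tcp [0.5313 0.2089 0.241 ] yaw 0.1159 meas -0.0132 rod -0.0138 n 362 inn 0.0000 | phi -0.0132 rate 0.0057 bias 0.0000
dy mm [-4.3 -5.1 -4.3 -2.9 -1.4 -0.4  0.3  0.8  1.2  1.4] phi [-0.007 -0.001  0.004  0.007  0.008  0.008  0.008  0.007  0.006  0.004
  0.003  0.002] max 0.008
t 8.25 pivy 0.2216 tcp [0.5315 0.2091 0.2415] yaw 0.1159 meas -0.0101 rod -0.0142 n 361 inn 0.0032 | phi -0.0114 rate 0.0161 bias 0.0002
dy mm [-1.4 -1.6 -1.2 -0.6 -0.2  0.2  0.4  0.5  0.5  0.5] phi [-0.008 -0.005 -0.002 -0.001 -0.     0.     0.     0.    -0.    -0.
 -0.001 -0.   ] max 0.008
```

```bash
python3 -m handwheel '[0,-3,0,0,0,0,-4,0,0,0,0,-2,0,0,0]' 50; python3 est.py -0.18 50
```

```text
time: 8.6
tool_pos: [0.5306, 0.2, 0.2386]
tool_rot: [-3.141, -0.002, -3.026]
contact_force: [-0.1, -0.7, -8.3]
opening: 0.0196
grip_force: 50.0
t 8.60 pivy 0.2125 tcp [0.5306 0.2    0.2386] yaw 0.1159 meas -0.0012 rod -0.0010 n 359 inn -0.0052 | phi -0.0012 rate -0.0079 bias 0.0002
dy mm [ 11.5  12.7   9.2   3.9  -2.2  -6.2  -8.7 -10.6 -12.4 -13.2] phi [-0.017 -0.034 -0.046 -0.053 -0.053 -0.05  -0.045 -0.042 -0.035 -0.029
 -0.022 -0.023] max 0.053
```

```bash
python3 -m handwheel '[1.5,11,0,0,0,1.5,12,0,0,0,1,9,0,0,0,0.5,4,0,0,0]' 50; python3 est.py -0.18 50
```

```text
time: 9.05
tool_pos: [0.5355, 0.2384, 0.2396]
tool_rot: [3.141, -0.0, -3.024]
contact_force: [0.2, -0.1, -8.9]
opening: 0.0195
grip_force: 50.0
t 9.05 pivy 0.2510 tcp [0.5355 0.2384 0.2396] yaw 0.1177 meas -0.0464 rod -0.0541 n 372 inn 0.0070 | phi -0.0467 rate 0.0009 bias -0.0001
dy mm [  0.2  -1.3  -3.5  -6.   -9.  -10.6 -11.6 -12.5 -13.5 -13.9] phi [-0.048 -0.048 -0.047 -0.047 -0.042 -0.037 -0.031 -0.03  -0.024 -0.018
 -0.013 -0.014] max 0.048
```

```bash
python3 -m handwheel '[0,-1,0,0,0,-0.3,-2,0,0,0,-0.6,-4,0,0,0,-0.9,-6,0,0,0]' 50; python3 est.py -0.18 46
```

```text
time: 9.5
tool_pos: [0.5337, 0.2231, 0.2398]
tool_rot: [-3.142, 0.0, -3.026]
contact_force: [-0.2, -0.6, -8.1]
opening: 0.0198
grip_force: 50.0
t 9.50 pivy 0.2356 tcp [0.5337 0.2231 0.2398] yaw 0.1160 meas -0.0460 rod -0.0490 n 359 inn -0.0076 | phi -0.0460 rate -0.0669 bias 0.0003
dy mm [ -9.1 -13.5 -15.2 -15.7 -15.9 -15.6 -15.2 -14.9 -14.8 -14.5] phi [-0.046 -0.037 -0.028 -0.026 -0.018 -0.011 -0.006 -0.008 -0.003  0.001
  0.005  0.001] max 0.046
```

```bash
python3 -m handwheel '[-1.3,-9,0,-0.002,0,-2,-13,0,-0.002,0,-2.1,-15,0,-0.002,0,-2.2,-16,0,-0.002,0]' 50; python3 est.py -0.18 42
```

```text
time: 9.95
tool_pos: [0.5258, 0.1692, 0.2398]
tool_rot: [-3.141, 0.0, -3.034]
contact_force: [0.5, -0.5, -8.6]
opening: 0.0197
grip_force: 50.0
t 9.95 pivy 0.1808 tcp [0.5258 0.1692 0.2398] yaw 0.1079 meas -0.0227 rod -0.0292 n 340 inn -0.0049 | phi -0.0230 rate -0.1282 bias 0.0005
dy mm [-12.2 -17.8 -19.6 -19.5 -18.4 -17.1 -16.1 -15.4 -14.5 -13.9] phi [-0.027 -0.018 -0.008 -0.007  0.001  0.007  0.012  0.008  0.011  0.014
  0.016  0.012] max 0.027
```

```bash
python3 -m handwheel '[-1.8,-13,0,-0.002,0,-2.5,-18,0,-0.002,0,-2.8,-20,0,-0.002,0,-2.7,-19,0,-0.002,0]' 50; python3 est.py -0.18 38
```

```text
time: 10.4
tool_pos: [0.516, 0.0991, 0.2398]
tool_rot: [-3.141, 0.0, -3.042]
contact_force: [0.5, -0.3, -8.6]
opening: 0.0197
grip_force: 50.0
t 10.40 pivy 0.1099 tcp [0.516  0.0991 0.2398] yaw 0.1000 meas -0.0059 rod -0.0246 n 314 inn -0.0102 | phi -0.0065 rate -0.1764 bias 0.0010
dy mm [-16.5 -23.4 -24.8 -23.4 -20.5 -18.  -16.1 -14.6 -12.9 -11.9] phi [-0.012  0.     0.013  0.015  0.023  0.029  0.032  0.026  0.028  0.029
  0.029  0.024] max 0.032
```

```bash
python3 -m handwheel '[-2.5,-18,0,-0.002,0,-3.6,-26,0,-0.002,0,-3.8,-27,0,-0.002,0,-3.6,-25,0,-0.002,0]' 50; python3 est.py -0.18 36; python3 est.py -0.18 36
```

```text
time: 10.85
tool_pos: [0.5023, 0.003, 0.2399]
tool_rot: [-3.141, 0.0, -3.05]
contact_force: [0.5, -0.4, -8.6]
opening: 0.0196
grip_force: 50.0
t 10.85 pivy 0.0130 tcp [0.5023 0.003  0.2399] yaw 0.0920 meas 0.0323 rod 0.0238 n 285 inn -0.0044 | phi 0.0313 rate -0.1936 bias 0.0012
dy mm [-10.9 -16.2 -18.  -17.7 -15.7 -14.  -12.7 -11.5  -9.8  -8.9] phi [0.018 0.021 0.026 0.024 0.029 0.031 0.033 0.028 0.029 0.029 0.029 0.024] max 0.033
t 10.90 pivy 0.0092 tcp [ 5.019e-01 -5.000e-04  2.399e-01] yaw 0.0904 meas 0.0250 rod 0.0456 n 276 inn -0.0027 | phi 0.0247 rate -0.1952 bias 0.0012
dy mm [-13.5 -19.5 -20.9 -19.8 -17.  -14.6 -12.9 -11.4  -9.5  -8.4] phi [0.014 0.02  0.029 0.028 0.034 0.037 0.039 0.033 0.033 0.032 0.032 0.027] max 0.039
```

```bash
python3 -m handwheel '[-1.9,-14,0,-0.002,0,-2.7,-20,0,-0.002,0,-2.9,-21,0,-0.002,0,-2.8,-20,0,-0.002,0]' 50; python3 est.py -0.18 32
```

```text
time: 11.35
tool_pos: [0.4922, -0.0713, 0.2398]
tool_rot: [-3.141, 0.0, -3.057]
contact_force: [-0.1, 0.8, -8.4]
opening: 0.0196
grip_force: 50.0
t 11.35 pivy -0.0622 tcp [ 0.4922 -0.0713  0.2398] yaw 0.0849 meas 0.0346 rod 0.0325 n 255 inn -0.0008 | phi 0.0334 rate -0.1727 bias 0.0013
dy mm [-10.7 -15.4 -16.5 -15.5 -12.9 -10.8  -9.3  -7.9  -6.2  -5.2] phi [0.022 0.027 0.033 0.031 0.035 0.036 0.037 0.032 0.031 0.03  0.029 0.024] max 0.037
```

```bash
python3 -m handwheel '[-1.5,-11,0,-0.002,0,-2.2,-15.5,0,-0.002,0,-2.3,-16.5,0,-0.002,0,-2.2,-15.5,0,-0.002,0]' 50; python3 est.py -0.1815 28
```

```text
time: 11.8
tool_pos: [0.4841, -0.1295, 0.2398]
tool_rot: [-3.141, 0.0, -3.065]
contact_force: [0.4, 0.8, -8.3]
opening: 0.0199
grip_force: 50.0
t 11.80 pivy -0.1212 tcp [ 0.4841 -0.1295  0.2398] yaw 0.0770 meas 0.0446 rod 0.0483 n 241 inn 0.0039 | phi 0.0434 rate -0.1301 bias 0.0011
dy mm [-3.3 -5.7 -7.  -7.3 -6.6 -6.  -5.4 -4.8 -3.9 -3.3] phi [0.03  0.026 0.025 0.021 0.022 0.022 0.022 0.019 0.019 0.018 0.017 0.015] max 0.03
```

```bash
python3 -m handwheel '[-0.5,-3.5,0,-0.001,0,-0.8,-5.5,0,-0.001,0,-1,-7,0,-0.001,0,-1,-7,0,0,0]' 50; python3 est.py -0.1815 24
```

```text
time: 12.25
tool_pos: [0.481, -0.152, 0.2398]
tool_rot: [3.142, 0.0, -3.068]
contact_force: [0.1, -0.1, -8.3]
opening: 0.0196
grip_force: 50.0
t 12.25 pivy -0.1440 tcp [ 0.481  -0.152   0.2398] yaw 0.0740 meas 0.0260 rod 0.0143 n 228 inn -0.0003 | phi 0.0249 rate -0.0863 bias 0.0011
dy mm [-4.  -5.9 -6.5 -6.1 -4.9 -4.  -3.3 -2.7 -1.9 -1.4] phi [0.018 0.018 0.02  0.018 0.019 0.019 0.019 0.016 0.015 0.014 0.013 0.011] max 0.02
```

```bash
python3 -m handwheel '[-0.6,-4,0,-0.001,0,-0.8,-6,0,0,0,-0.9,-6.5,0,0,0,-0.9,-6,0,0,0]' 50; python3 est.py -0.1815 24
```

```text
time: 12.7
tool_pos: [0.4778, -0.1748, 0.2398]
tool_rot: [-3.142, 0.0, -3.069]
contact_force: [-0.9, 0.5, -8.5]
opening: 0.0194
grip_force: 50.0
t 12.70 pivy -0.1670 tcp [ 0.4778 -0.1748  0.2398] yaw 0.0722 meas 0.0190 rod 0.0028 n 228 inn -0.0039 | phi 0.0179 rate -0.0688 bias 0.0013
dy mm [-5.5 -7.4 -7.2 -5.9 -4.  -2.5 -1.5 -0.7  0.3  0.8] phi [0.015 0.019 0.022 0.022 0.023 0.022 0.021 0.018 0.016 0.014 0.012 0.01 ] max 0.023
```

```bash
python3 -m handwheel '[-0.8,-6,0,0,0,-1,-8,0,0,0,-1,-7.5,0,0,0,-0.6,-5.5,0,0,0]' 50; python3 est.py -0.1815 24
```

```text
time: 13.15
tool_pos: [0.4743, -0.2021, 0.2397]
tool_rot: [-3.141, 0.0, -3.07]
contact_force: [0.9, 0.5, -8.0]
opening: 0.0199
grip_force: 50.0
t 13.15 pivy -0.1944 tcp [ 0.4743 -0.2021  0.2397] yaw 0.0718 meas 0.0200 rod 0.0120 n 218 inn -0.0075 | phi 0.0187 rate -0.0657 bias 0.0016
dy mm [-7.1 -9.  -8.2 -6.1 -3.1 -1.1  0.4  1.5  2.7  3.4] phi [0.019 0.024 0.03  0.03  0.031 0.029 0.027 0.024 0.02  0.016 0.012 0.01 ] max 0.031
```

```bash
python3 - <<'E'
from est import *
st=json.load(open("st.json")); x=S(st["x"]); x[0]-=.008; x[2]+=.008; P=S(st["P"]); P[2,2]+=.006**2; P[0,0]+=.006**2; P[0,2]-=.006**2; P[2,0]-=.006**2
st["x"]=x.tolist(); st["P"]=P.tolist(); json.dump(st,open("st.json","w"))
f=x[0]-C*st["p"]; print(f,x[1]-D*f); u,pr=mpc(x,st["p"],-.1815,24); print(np.round(u[:8]*1000,1),np.round(pr[:10],3))
E
```

```text
0.010675413507091114 -0.06227003926413314
[ -9.8 -12.2 -10.9  -7.9  -4.   -1.2   0.6   2.1] [0.014 0.024 0.032 0.035 0.036 0.034 0.032 0.028 0.023 0.019]
```

```bash
python3 -m handwheel '[0,-10,0,0,0,0,-12,0,0,0,0,-10,0,0,0,0,-7,0,0,0]' 50; python3 est.py -0.1815 24;python3 est.py -0.1815 24
```

```text
time: 13.6
tool_pos: [0.4744, -0.2416, 0.2397]
tool_rot: [-3.141, 0.0, -3.07]
contact_force: [0.0, 0.4, -8.4]
opening: 0.0197
grip_force: 50.0
t 13.60 pivy -0.2338 tcp [ 0.4744 -0.2416  0.2397] yaw 0.0716 meas 0.0415 rod 0.0315 n 210 inn -0.0036 | phi 0.0318 rate -0.0573 bias 0.0098
dy mm [-3.6 -4.4 -3.7 -2.1  0.1  1.6  2.7  3.6  4.6  5.1] phi [0.029 0.03  0.032 0.031 0.029 0.026 0.023 0.02  0.016 0.012 0.008 0.006] max 0.032
t 13.65 pivy -0.2347 tcp [ 0.4744 -0.2424  0.2396] yaw 0.0711 meas 0.0360 rod 0.0236 n 205 inn -0.0040 | phi 0.0275 rate -0.0635 bias 0.0100
dy mm [-6.8 -8.3 -7.  -4.5 -1.   1.3  2.9  4.2  5.5  6.3] phi [0.027 0.033 0.038 0.038 0.037 0.035 0.031 0.027 0.022 0.017 0.012 0.009] max 0.038
```

```bash
python3 -m handwheel '[0,-6.5,0,0,0,0,-8,0,0,0,0,-7,0,0,0,0,-4,0,0,0]' 50; python3 est.py -0.1815 28
```

```text
time: 14.1
tool_pos: [0.4744, -0.2666, 0.2397]
tool_rot: [-3.141, 0.0, -3.07]
contact_force: [-0.6, 0.1, -8.3]
opening: 0.0202
grip_force: 50.0
t 14.10 pivy -0.2588 tcp [ 0.4744 -0.2666  0.2397] yaw 0.0719 meas 0.0471 rod 0.0365 n 209 inn 0.0006 | phi 0.0371 rate -0.0321 bias 0.0099
dy mm [2.7 3.4 3.4 3.2 3.2 3.2 3.2 3.3 3.5 3.7] phi [0.03  0.024 0.02  0.017 0.014 0.011 0.009 0.008 0.006 0.005 0.003 0.003] max 0.03
```

```bash
python3 -m handwheel '[0,2.5,0,0,0,0,3.5,0,0,0,0,3.5,0,0,0,0,3,0,0,0]' 50; python3 est.py -0.1815 28
```

```text
time: 14.55
tool_pos: [0.4745, -0.2525, 0.2398]
tool_rot: [3.141, 0.0, -3.069]
contact_force: [0.7, 0.5, -8.7]
opening: 0.0198
grip_force: 50.0
t 14.55 pivy -0.2447 tcp [ 0.4745 -0.2525  0.2398] yaw 0.0727 meas 0.0361 rod 0.0262 n 202 inn 0.0119 | phi 0.0268 rate 0.0328 bias 0.0089
dy mm [11.7 15.  14.  11.3  8.   5.5  3.8  2.6  1.5  0.9] phi [ 0.017  0.003 -0.009 -0.014 -0.019 -0.021 -0.021 -0.019 -0.017 -0.016
 -0.014 -0.012] max 0.021
```

```bash
python3 -m handwheel '[0,11.5,0,0,0,0,14,0,0,0,0,12,0,0,0,0,8,0,0,0]' 50; python3 est.py -0.1815 28;python3 est.py -0.1815 28
```

```text
time: 15.0
tool_pos: [0.4744, -0.206, 0.2398]
tool_rot: [3.141, -0.0, -3.068]
contact_force: [-0.4, 0.6, -7.0]
opening: 0.0196
grip_force: 50.0
t 15.00 pivy -0.1981 tcp [ 0.4744 -0.206   0.2398] yaw 0.0733 meas 0.0015 rod -0.0209 n 211 inn 0.0034 | phi -0.0072 rate 0.0678 bias 0.0086
dy mm [ 8.6 11.2 10.6  8.6  5.7  3.6  2.2  1.1 -0.2 -0.8] phi [-0.008 -0.016 -0.023 -0.025 -0.027 -0.027 -0.026 -0.023 -0.021 -0.019
 -0.016 -0.014] max 0.027
t 15.05 pivy -0.1972 tcp [ 0.4744 -0.2052  0.2399] yaw 0.0737 meas 0.0017 rod -0.0135 n 212 inn -0.0019 | phi -0.0063 rate 0.0608 bias 0.0087
dy mm [ 7.7 10.1  9.6  7.7  5.2  3.3  2.   1.  -0.1 -0.7] phi [-0.007 -0.014 -0.021 -0.022 -0.024 -0.025 -0.024 -0.021 -0.019 -0.017
 -0.015 -0.013] max 0.025
```

```bash
python3 -m handwheel '[0.3,8,-10,-0.001,0,0.3,8,-20,0,0,0,0,-20,0,0,0,0,-20,0,0,0,0,-12,0,0,0,0,-7,0,0,0,0,-4,0,0,0,0,-2,0,0]' 50; python3 est.py -0.1815 5
```

```text
time: 15.9
tool_pos: [0.4753, -0.192, 0.1448]
tool_rot: [-3.141, 0.001, -3.07]
contact_force: [0.4, -0.3, -8.8]
opening: 0.0198
grip_force: 50.0
t 15.90 pivy -0.1843 tcp [ 0.4753 -0.192   0.1448] yaw 0.0711 meas 0.0163 rod 0.0119 n 212 inn -0.0194 | phi 0.0067 rate 0.0367 bias 0.0099
dy mm [ 24.   22.2   8.   -9.8 -24.7] phi [-0.018 -0.042 -0.047 -0.031  0.002] max 0.047
```

```bash
python3 -m handwheel '[0,2,0,0.001,0,0,0,0,0,0]' 50; python3 - <<'E'
from est import *
print([np.round(v,4).tolist() for v in look()])
im,d,c=cam("scene"); cv2.imwrite("pics/c3.png",cv2.resize(im[110:230,170:300],None,fx=5,fy=5,interpolation=cv2.INTER_CUBIC)[:600])
P=cloud(d,c);X,Y,Z=np.moveaxis(P,-1,0);V=im.max(-1).astype(int);Sx=V-im.min(-1)
yw=.0725;o=S([.4631,-.1902]);al=(X-o[0])*np.cos(yw)+(Y-o[1])*np.sin(yw);lat=-(X-o[0])*np.sin(yw)+(Y-o[1])*np.cos(yw)
b=(abs(al-.12)<.04)&(abs(lat)<.03)&(Z>.03)&(Z<.09)&(Sx>70); print("bob",b.sum(),lat[b].mean(),al[b].mean())
for nm,k in(("plate",(Z>.102)&(Z<.112)&(abs(lat)<.05)&(al>-.07)&(al<.1)),("chk",(Z>.055)&(Z<.08)&(abs(al-.12)<.03)&(abs(lat)<.05)&(Sx<50))): print(nm,k.sum(),lat[k].min(),lat[k].max(),np.percentile(al[k],[2,98]))
E
```

```text
time: 16.15
tool_pos: [0.4753, -0.1897, 0.1453]
tool_rot: [-3.141, 0.001, -3.069]
contact_force: [0.8, 0.7, -9.0]
opening: 0.0198
grip_force: 50.0
[16.15, -0.1819, 0.0047, -0.0123, 0.002, 211, [0.4753, -0.1897, 0.1453], 0.0723]
bob 63 0.005045911575182188 0.1301996882520076
plate 379 -0.03572919807548746 0.03911491407974886 [-0.06636213  0.09766647]
chk 154 -0.04153483992838131 0.045597425050421 [0.10161439 0.14695098]
```

View pics/c3.png

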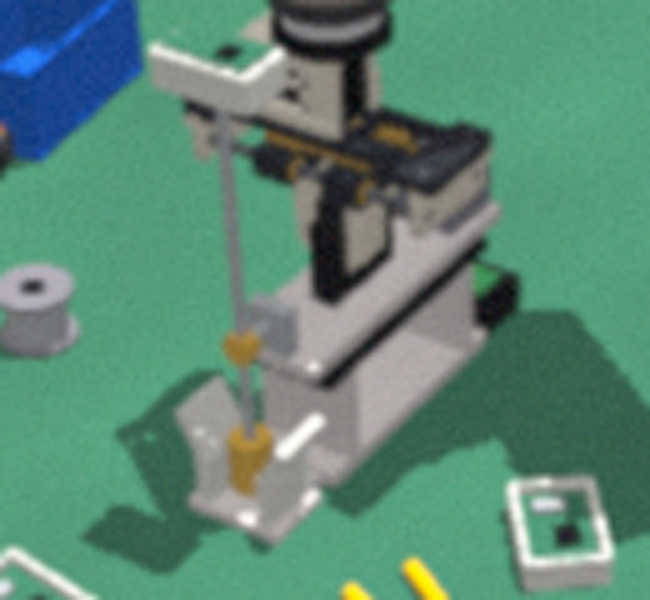

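```bash
python3 -m handwheel '[0,0,-2,0,0,0,0,-1.5,0,0,0,0,-1,0,0,0,0,0,0,0]' 50; python3 -m handwheel '[0,0,-0.5,0,0,0,0,0,0,0,0,0,0,0,0]' 50
```

```text
time: 16.65
tool_pos: [0.4749, -0.1897, 0.14]
tool_rot: [3.141, -0.0, -3.069]
contact_force: [0.1, 0.1, -8.6]
opening: 0.0194
grip_force: 50.0
time: 16.95
tool_pos: [0.4751, -0.1898, 0.1397]
tool_rot: [3.142, 0.0, -3.069]
contact_force: [-0.5, 0.7, -7.3]
opening: 0.02
grip_force: 50.0
```

Just beginning to touch; go on in half millimetres.

```bash
python3 -m handwheel '[0,0,-0.5,0,0,0,0,0,0,0]' 50|grep -E "force|pos"; python3 -m handwheel '[0,0,-0.4,0,0,0,0,0,0,0]' 50|grep -E "force|pos"
```

```text
tool_pos: [0.4751, -0.1898, 0.1398]
contact_force: [-2.6, 0.6, -0.7]
grip_force: 50.0
tool_pos: [0.4751, -0.1898, 0.1397]
contact_force: [-4.5, 1.5, 6.1]
grip_force: 50.0
```

```bash
python3 -m handwheel '[0,0,0,0,0.3,0,0,0,0,0.3,0,0,0,0,0.4,0,0,0,0,0.4,0,0,0,0,0.5,0,0,0,0,0.5,0,0,0,0,0.6,0,0,0,0,0.6]' 50; python3 -c "
from est import *
print([np.round(v,4).tolist() for v in look()])"; python3 -m handwheel '[0,0,10,0,0.6,0,0,20,0,0.6,0,0,35,0,0.6,0,0,40,0,0.6,0,0,40,0,0.6,0,0,40,0,0.6,0,0,40,0,0.6,0,0,25,0,0.6]'; python3 -m handwheel '[-30,0,0,0,1,-40,0,0,0,1,-40,0,0,0,1,-30,0,0,0,1,0,0,0,0,1,0,0,0,0,1]'; python3 - <<'E'
from m3 import *
for n in("scene","top"):
    im,d,c=cam(n); P=cloud(d,c); X,Y,Z=np.moveaxis(P,-1,0)
    yw=.0725;o=np.array([.4631,-.1902]);al=(X-o[0])*np.cos(yw)+(Y-o[1])*np.sin(yw);lat=-(X-o[0])*np.sin(yw)+(Y-o[1])*np.cos(yw)
    h=(Z>.326)&(Z<.346)&(abs(lat)<.1)&(abs(al-.12)<.06); pl=(Z>.097)&(Z<.108)&(abs(lat)<.06)&(abs(al)<.11)
    A=np.c_[al[pl],lat[pl],np.ones(pl.sum())]; print(n,"head",h.sum(),lat[h].mean(),"plate z",np.median(Z[pl]),"tilt",np.linalg.lstsq(A,Z[pl],rcond=None)[0][:2])
    g=(abs(al)<.05)&(abs(lat)<.03)&(Z>.15)&(Z<.175); print("grip",*fit(g,c,.162,(.463,-.19,.07),.07,.02))
    cv2.imwrite("pics/e_%s.png"%n,im)
    if n=="scene": a=im[90:260,150:340]
    else: b=im[150:320,230:400]
cv2.imwrite("pics/c4.png",np.hstack([cv2.resize(a,(420,376)),cv2.resize(b,(376,376))]))
E
```

```text
time: 18.15
tool_pos: [0.4751, -0.1898, 0.1388]
tool_rot: [3.142, 0.0, -3.069]
contact_force: [0.1, -1.4, -1.0]
opening: 0.0541
grip_force: 0.0
[18.15, -0.182, -0.031, -0.0483, -0.0075, 210, [0.4751, -0.1898, 0.1388], 0.0722]
time: 19.0
tool_pos: [0.4751, -0.1898, 0.3931]
tool_rot: [-3.139, 0.004, -3.069]
contact_force: [-0.1, -0.2, 0.0]
opening: 0.0551
grip_force: 0.0
time: 19.6
tool_pos: [0.3348, -0.1898, 0.3899]
tool_rot: [-3.14, 0.002, -3.07]
contact_force: [0.5, -1.1, 0.1]
opening: 0.0912
grip_force: 0.0
scene head 219 -0.0030860566886056896 plate z 0.10256779654897402 tilt [-0.00013912 -0.01474699]
grip [ 0.4721 -0.184   0.0927  0.0772  0.025 ] 38 0.0013
top head 250 -0.005173463958565157 plate z 0.10263177171449223 tilt [ 0.00275342 -0.00539936]
grip [ 0.4637 -0.1858  0.07    0.0665  0.0175] 45 0.0008
```

View pics/c4.png

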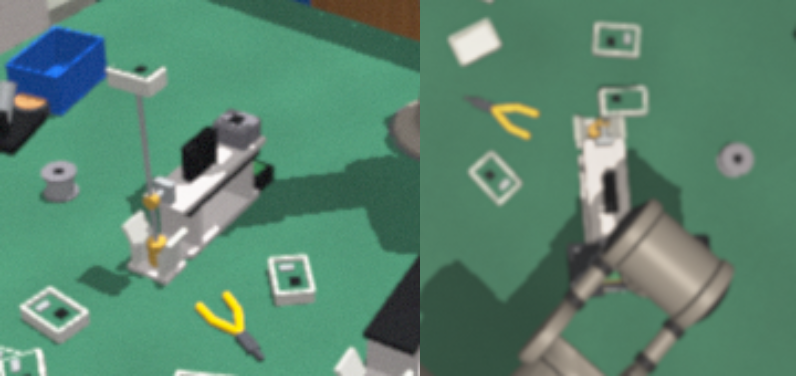

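```bash
python3 -c "
from cell import robot
print(robot.hand_in())"
```

```text
the job is handed in; nothing more can be done
None
```

The tilt tester now stands squarely in the read-out dock, the same way round, with the bob in the slot; I let go and handed it in at about 20 s. It was in free air for more than 7 s with a measured lean of at most about 3 degrees, but I steadied the mast by moving the carrier sideways, because the move command has no roll.

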